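Tip glue sticks from a chute through a bin's sprung flap

ROBOT

A 6-joint arm with a two-finger parallel gripper is mounted at the origin on the work surface. World frame = base frame: x ahead of the robot, y to its left, z up, the work surface at z = 0. Lengths are in m, angles in rad, forces in N, time in s.
With the tool pointing down it reaches from about 0.425 to 1.125 m from the base axis. Payload 14.9 kg.
Tool frame: the origin (TCP) lies at the very end of the fingers, on their centre line; the grasp point (between the pads) lies 19 mm behind it; x points along the fingers, y is the direction in which the jaws open and shut, and the axes are right-handed (so a half turn about x gives the same grasp; the last joint's range is limited). The gripper opens to 91 mm and grips with 3 to 60 N. Pads are 32 mm wide; open, the fingers measure 118 mm over their backs; the gripper's body (76 mm by 178 mm) begins 60 mm behind the grasp point.
Start: joints at [1.227, 0.379, 1.734, -0, 1.028, -0.033], TCP at [0.214, 0.666, 0.214] pointing down, gripper open.
Joint ranges: [-2.77, 2.77], [-0.74, 2.19], [0, 2.66], [-1.06, 4.2], [0.31, 2.87], [-3.08, 3.08]. Speed limits (rad/s): [1.89, 1.89, 2.39, 3.14, 3.14, 3.14].

INTERFACE

Orientations are given as a rotation vector (axis times angle).
In Python, from bench import * gives the robot as it stands.
- The arm moves only by the shell command python3 -m jog 'ROWS' [FORCE]. ROWS is JSON, a list of rows, each a list of 3 entries, a list of its own where there are three numbers: the shift along the tool's x, y, z in m, then the turn about the tool's x in rad, then the opening, from 0 (shut) to 1 (fully open). A call has 1 to 20 rows; each row is the pose to reach, as a shift and turn from the pose commanded when the call began, along the tool's axes at that moment; what a row does not reach only later rows make up. A row lasts 1/10 s, in which the tool goes at most 50 mm and 8.59 degrees, less where a joint would pass 70% of its speed; a pose out of reach is approached as far as the arm can. A call with a gripper value outside its range is refused whole. The fingers move at their own pace and stop on an object; FORCE is the grip in N (left out, the last holds). Time passes only in rows, so rows that repeat a pose let the fingers close. It gives the time, the measured TCP pose, the force and the opening at its end, in the units of the state.
- get_obs(): the state, without advancing time (a new reading comes with each control period).
- grab_frame(name): name is "scene" or "top"; returns a dict with "frame" (420x560x3 uint8, blue, green, red), "fx", "fy", "cx", "cy" (pixels), "R" (3x3) and "t" (3): a world point X has camera coordinates R X + t. Camera axes: x right, y down, z forward; pixel columns grow to the right and rows downward; lengths in m; the calibration is good to about 2 mm. A picture is of the moment at which its call begins. There is no depth.
- hand_in(): hands the job in, once; it reports no verdict.
The state is a dict: "time": time; "joints": joint angles; "qvel": joint speeds; "effort": joint torques, N m; "tool_pos": TCP position; "eef_rot": TCP orientation; "wrist_force": force on the tool from outside, world axes, zero at the start; "ft_torque": the same for the moment, N m; "grip_width": opening from 0.0 (shut) to 1.0 (fully open).
Only numpy, scipy, OpenCV 4.12 (cv2) and the standard library are available. Lean on these libraries where they do the work, as an engineer would, in place of code of your own. Each camera call takes 0.05 s, during which the arm holds its last target. There are 200 camera calls.

TASK

Tidy up the glue sticks: pick up the blue chute by its black handle with the three sticks in it, push the chute's open nose down through the orange spring flap in the bin's lid, and tip the chute so that all three sticks slide out of it into the bin. Then draw the chute out so that the flap springs shut, and put the empty chute back the right way up, flat on its cardboard mat. Do not handle the sticks with the gripper, and leave the glue bottle, paint jar and tape roll where they are.

Things in the scene. Friction and masses are not known exactly. Their poses are not given: they have to be found in the camera images.
- chute: Loose blue open-topped chute, 200 (x) x 36 (y) x 34 mm high, about 0.22 kg; floor and walls 4 mm, channel 28 mm wide, 30 deep. Origin: centre of underside; z up when flat. Closed at the -x end, open at +x (the nose, pointing roughly to the robot's right at first). The sticks lie in it, stay put within 15 deg of level and begin to slide at 17 to 27 deg, differing from run to run.
- chute_nose (a point): middle of the lower front edge of the chute's open end: x=+100, y=0, z=0 mm in the chute's frame (axes as the chute's)
- chute_handle (a point): Centre of the chute's black upright square handle post, 24 x 24 mm, z=52 to 96 in the chute's frame; at x=-5, y=0, z=74 mm there when the handle is straight. It stands on a blue bridge over the channel, 30 mm long in x, top at z=46; the sticks pass below. Its own axes turn with the handle.
- handle (a joint): The post is rubber-mounted on the bridge and gives: it rocks fore and aft about a line along the chute's y at x=-5, z=46 mm. Angle (rad), 0 straight, positive when its top leans to the nose; springs back to 0 at about 1.2 N m per rad, at most 0.7. When the nose pushes the flap, the held chute therefore lags well behind the gripper's tilt: watch the chute and lean further.
- bin: Fixed clear bin with a white lid, 190 (x) x 140 (y) x 140 mm high; walls 4 mm, lid 5 mm thick, top at z=140; empty, 131 mm deep inside. Origin: centre of underside. The lid's opening, 90 mm (x -45 to +45) by 54 mm (y -27 to +27), is filled by the flap, hinged at its -x edge: the chute comes in over that edge with its nose along the bin's +x.
- hinge_edge (a point): middle of the -x edge of the lid's opening, at lid-top height: x=-45, y=0, z=140 mm in the bin's frame; the flap's hinge runs along y through it. A thin dark steel hinge strip (60 x 12 mm) lies on the lid just outside this edge and marks the hinge side
- flap (a joint): Angle (rad) of the orange flap, 86 x 48 x 3 mm: 0 is shut, flush with the lid top; grows as its free +x end is pushed down into the bin, up to 1.25. A spring shuts it: it is firm: starting it takes about 3 N at 50 mm from the hinge, about 4 N there at 0.6 rad. The sticks alone are too light to open it.
- flap_tip (a point): middle of the flap's free edge, top side, 87 mm from the hinge (axes turn with the flap; x points from the hinge to the tip)
- mat: Flat brown cardboard mat, 280 mm (x) x 180 mm (y), 3 mm thick, fixed to the table; origin at the centre of its underside. The chute starts on it, roughly along its x.
- stick1: Glue stick: yellow barrel, red cap, white foot, 60 mm long (x), 22 mm across, rounded ends; 18 to 38 g; origin at its centre, x along it. Starts in the chute, rearmost of three in line.
- stick2: Glue stick: yellow barrel, red cap, white foot, 60 mm long (x), 22 mm across, rounded ends; 18 to 38 g; origin at its centre, x along it. Starts in the chute, middle of three in line.
- stick3: Glue stick: yellow barrel, red cap, white foot, 60 mm long (x), 22 mm across, rounded ends; 18 to 38 g; origin at its centre, x along it. Starts in the chute, foremost (its front end about 13 mm behind the nose) of three in line.
- glue_bottle: White glue bottle with a red cap, 52 mm across, 120 mm high, stands upright; a bystander. Origin at the centre of its underside.
- paint_jar: Green paint jar with a white cap, 64 mm across, 70 mm high, stands upright; a bystander. Origin at the centre of its underside.
- tape_roll: Yellow tape roll lying flat, 90 mm across, 25 mm high; a bystander. Origin at the centre of its underside.
Things that resemble listed ones, but are neither listed nor needed, are in the scene too. Of the things that look like the bin, take the one that is farthest to the robot's left at the start. Leave any purple look-alike of the stick1 alone.

How it is judged:
On the way, in this order (a step that is already met when the one before it is completed fails the run):
1. the chute is lifted clear with all three sticks lying in it (height (world z) of chute above 0.04 m and x of stick1 in the frame of chute between -0.1 and 0.1 m and y of stick1 in the frame of chute between -0.02 and 0.02 m and z of stick1 in the frame of chute between 0 and 0.035 m and x of stick2 in the frame of chute between -0.1 and 0.1 m and y of stick2 in the frame of chute between -0.02 and 0.02 m and z of stick2 in the frame of chute between 0 and 0.035 m and x of stick3 in the frame of chute between -0.1 and 0.1 m and y of stick3 in the frame of chute between -0.02 and 0.02 m and z of stick3 in the frame of chute between 0 and 0.035 m), for 0.2 s.
2. the chute, nose down, holds the flap open with its nose inside the lid's opening (value of joint flap above 0.25 rad and angle between chute's own z axis and vertical above 0.2 rad and z of chute_nose in the frame of bin below 0.137 m and y of chute_nose in the frame of bin between -0.027 and 0.027 m and x of chute_nose in the frame of bin between -0.045 and 0.06 m), for 0.1 s.
3. all three sticks are inside the bin, below the lid (x of stick1 in the frame of bin between -0.093 and 0.093 m and y of stick1 in the frame of bin between -0.068 and 0.068 m and z of stick1 in the frame of bin between 0 and 0.115 m and x of stick2 in the frame of bin between -0.093 and 0.093 m and y of stick2 in the frame of bin between -0.068 and 0.068 m and z of stick2 in the frame of bin between 0 and 0.115 m and x of stick3 in the frame of bin between -0.093 and 0.093 m and y of stick3 in the frame of bin between -0.068 and 0.068 m and z of stick3 in the frame of bin between 0 and 0.115 m), for 0.2 s.
At the end, for the whole second after the job is handed in: All three glue sticks lie inside the bin (centres within its walls and at least 25 mm below the lid top), the flap is shut (under 0.12 rad), and the chute lies right way up and flat (within 0.08 rad) on the mat, its centre over the mat, at rest and released (all of step 3 and value of joint flap below 0.12 rad and angle between chute's own z axis and vertical below 0.08 rad and x of chute in the frame of mat between -0.14 and 0.14 m and y of chute in the frame of mat between -0.09 and 0.09 m and z of chute in the frame of mat between -0.002 and 0.01 m and linear speed of chute below 0.02 m/s); the robot touches nothing.
It fails at once if the gripper touches a glue stick (over 2 N) (contact force between the fingers and stick1 above 2 N or contact force between the fingers and stick2 above 2 N or contact force between the fingers and stick3 above 2 N).
It fails at once if the glue bottle is moved by more than 30 mm (distance of glue_bottle from where it was at the start of the episode above 0.03 m).
It fails at once if the paint jar is moved by more than 30 mm (distance of paint_jar from where it was at the start of the episode above 0.03 m).
It fails at once if the tape roll is moved by more than 30 mm (distance of tape_roll from where it was at the start of the episode above 0.03 m).
It also fails if it takes over 62 s, if anything falls off the work surface, if the arm or the gripper's body presses on something with over 40 N, if the wrist force passes 120 N, or if a joint passes its speed limit or range.

## Working session

There is one attempt and no reset: what is moved stays moved. The work goes in short steps, Python scripts to look and compute and a shell command to move; the robot and the scene stay as the last step left them, time stands still between calls to the robot, and variables do not carry over. Pictures are saved under pics/ and viewed, about 8 in all and at most 12, crops included, and the job is handed in when it is done.

```bash
ls; mkdir -p pics
python3 - <<'E'
from bench import *
import cv2,numpy as np
o=get_obs();print({k:np.round(v,3) for k,v in o.items()})
for n in("scene","top"):
    f=grab_frame(n);cv2.imwrite(f"pics/{n}0.png",f["frame"]);print(n,f["fx"],f["cx"],f["cy"],np.round(f["R"],3).tolist(),np.round(f["t"],3))
    np.savez(f"{n}0.npz",**f)
E
```

```text
pics
{'time': np.float64(0.0), 'joints': array([ 1.227,  0.379,  1.735, -0.   ,  1.028, -0.033]), 'qvel': array([-0.001, -0.   , -0.   , -0.   , -0.   ,  0.001]), 'effort': array([-7.0000e-03, -7.6374e+01, -4.3437e+01,  6.5000e-02,  4.2000e-02,
       -0.0000e+00]), 'tool_pos': array([0.214, 0.666, 0.213]), 'eef_rot': array([ 0.243,  1.557, -0.245]), 'wrist_force': array([-0.701,  0.311, -0.26 ]), 'ft_torque': array([0.049, 0.002, 0.012]), 'grip_width': np.float64(1.0)}
scene 409.2598388661633 277.0552506604935 217.68436416051617 [[-0.352, 0.936, 0.013], [0.585, 0.231, -0.777], [-0.731, -0.266, -0.629]] [ 0.136 -0.233  1.464]
top 517.4569164868243 283.0416524494364 211.1641337944096 [[0.001, -1.0, 0.025], [-0.99, -0.004, -0.141], [0.142, -0.025, -0.99]] [0.02  0.558 1.423]
```

View pics/scene0.png

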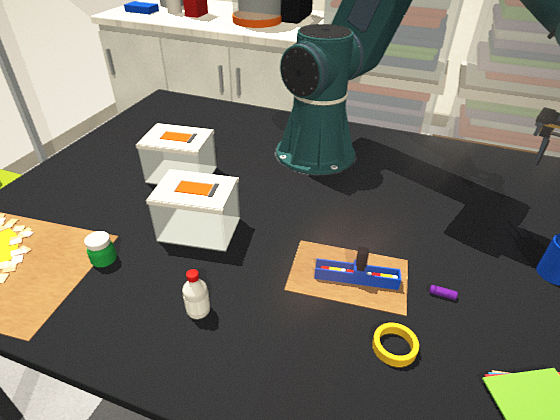

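View pics/top0.png

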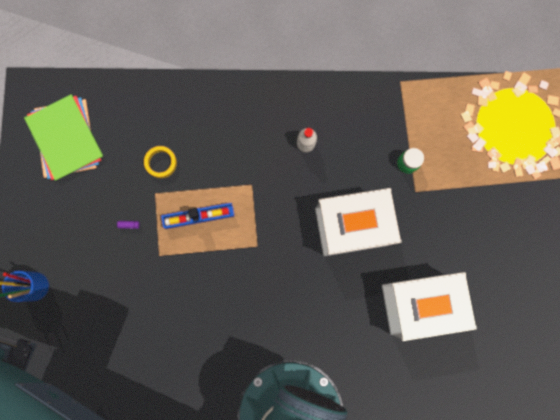

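The scene shows two bins with orange flaps: top view (358,221) and (430,307). The top image's right is the robot's right (-y), so the bin at (358,221) is the leftmost. It is the one at (197,195) in the scene view. The chute is at (197,216) with its nose to the right, and the purple stick at (128,225) stays untouched.

```bash
cat > h.py <<'E'
import cv2,numpy as np
from scipy.spatial.transform import Rotation as Ro
def ray(f,uv,z):
    uv=np.atleast_2d(uv).astype(float);R,t=np.array(f["R"]),np.array(f["t"])
    d=np.c_[(uv[:,0]-f["cx"])/f["fx"],(uv[:,1]-f["cy"])/f["fy"],np.ones(len(uv))]@R
    c=-R.T@t; return c+d*((z-c[2])/d[:,2])[:,None]
def proj(f,X):
    X=np.atleast_2d(X)@np.array(f["R"]).T+f["t"];return np.c_[X[:,0]/X[:,2]*f["fx"]+f["cx"],X[:,1]/X[:,2]*f["fy"]+f["cy"]]
def mask(f,lo,hi,box=None):
    m=cv2.inRange(cv2.cvtColor(f["frame"],cv2.COLOR_BGR2HSV),np.array(lo),np.array(hi))
    if box: k=np.zeros_like(m);k[box[1]:box[3],box[0]:box[2]]=1;m=m*k
    return m
def big(m):
    c,_=cv2.findContours(m,cv2.RETR_EXTERNAL,cv2.CHAIN_APPROX_NONE);return max(c,key=cv2.contourArea)
def rect(f,c,z):
    p=ray(f,c.reshape(-1,2),z)[:,:2].astype(np.float32);r=cv2.minAreaRect(p);b=cv2.boxPoints(r)
    e=[b[1]-b[0],b[2]-b[1]];e=max(e,key=np.linalg.norm);return np.round(r[0],4),np.round(r[1],4),round(float(np.degrees(np.arctan2(e[1],e[0]))),1)
BLUE=((105,150,60),(130,255,255));ORANGE=((5,180,120),(16,255,255));BLACK=((0,0,0),(180,255,60))
E
python3 - <<'E'
from h import *
T=dict(np.load("top0.npz"));S=dict(np.load("scene0.npz"))
m=mask(T,*BLUE,(155,195,240,235));m=cv2.morphologyEx(m,cv2.MORPH_CLOSE,np.ones((9,9)));print("chute rim z.037",rect(T,big(m),.037))
m=mask(T,(0,0,0),(180,255,70),(180,200,210,225));c=big(m);print("post px",c.reshape(-1,2).min(0),c.reshape(-1,2).max(0),rect(T,c,.099))
m=mask(S,(0,0,0),(180,255,70),(352,246,375,275));c=big(m).reshape(-1,2);print("post scene",c.min(0),c.max(0),ray(S,[(c[:,0].min()+c[:,0].max())/2,c[:,1].min()+4],.099))
for n,f,b in(("T",T,(335,205,382,235)),("S",S,(172,178,220,200))): print("flap",n,rect(f,big(mask(f,*ORANGE,b)),.14))
m=mask(T,(0,0,0),(180,120,110),(334,208,347,238));c=big(m);print("strip",rect(T,c,.141),c.reshape(-1,2).min(0),c.reshape(-1,2).max(0))
m=mask(T,(0,0,150),(180,40,255),(310,180,405,260));print("lid",rect(T,big(m),.14))
m=mask(T,(8,60,60),(22,200,220),(150,180,262,260));print("mat",rect(T,big(m),.003))
for n,uv,z in(("glue",(308,132),.12),("jar",(413,158),.07),("tape",(160,162),.025)):print(n,ray(T,uv,z))
R=Ro.from_rotvec([.243,1.557,-.245]).as_matrix();print("tool axes cols\n",R.round(3))
a=cv2.resize(T["frame"][170:270,140:420],None,fx=2.8,fy=2.8,interpolation=2);b=cv2.resize(S["frame"][160:320,140:420],None,fx=2,fy=2)
b=cv2.resize(b,(784,int(b.shape[0]*784/b.shape[1])))[:310];cv2.imwrite("pics/crop0.png",np.vstack([a,b]))
E
```

```text
chute rim z.037 (array([0.5453, 0.2632]), array([0.0359, 0.1963]), -79.1)
post px [188 208] [197 219] (array([0.5418, 0.2673]), array([0.0301, 0.0242]), 1.4)
post scene [356 250] [370 270] [[0.56238636 0.27034269 0.099     ]]
flap T (array([ 0.5198, -0.1775]), array([0.0422, 0.08  ]), -80.8)
flap S (array([ 0.5243, -0.1784]), array([0.048 , 0.0834]), -80.5)
strip (array([ 0.5338, -0.1219]), array([0.0026, 0.0053]), -0.8) [338 214] [339 216]
lid (array([ 0.518 , -0.1722]), array([0.1492, 0.204 ]), -80.5)
mat (array([0.5382, 0.2437]), array([0.1867, 0.2862]), -84.5)
glue [[ 0.76510107 -0.04449347  0.12      ]]
jar [[ 0.70679464 -0.34496551  0.07      ]]
tape [[0.70129562 0.37527309 0.025     ]]
tool axes cols
 [[-0.     0.306  0.952]
 [-0.001  0.952 -0.306]
 [-1.    -0.001  0.   ]]
```

View pics/crop0.png

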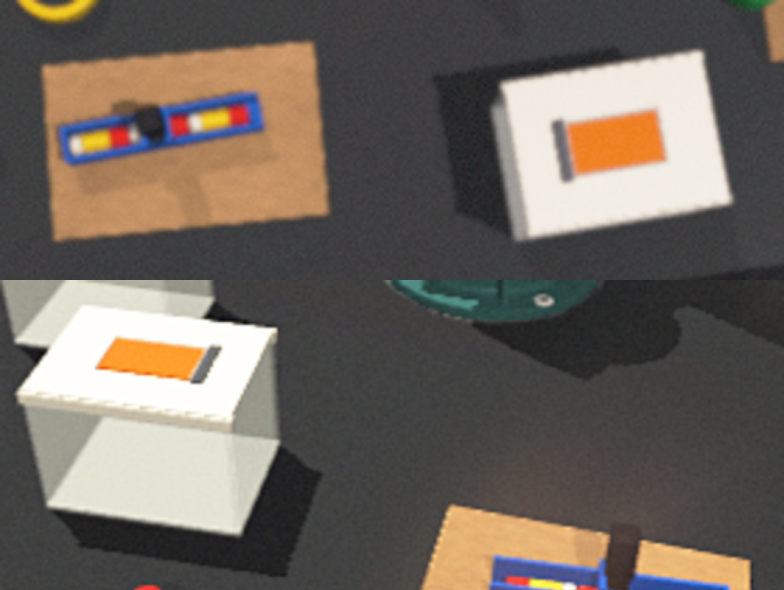

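Crop check: the target bin at (615,145) has its steel strip on its left edge at (563,150), which is the hinge. The chute nose points right at (262,110). Moving above the post with the jaws across the chute (turn +1.07 rad).

```bash
python3 -m jog '[[[0.053,-0.278,0.436],1.07,1],[[0.053,-0.278,0.436],1.07,1],[[0.053,-0.278,0.436],1.07,1],[[0.053,-0.278,0.436],1.07,1],[[0.053,-0.278,0.436],1.07,1],[[0.053,-0.278,0.436],1.07,1],[[0.053,-0.278,0.436],1.07,1],[[0.053,-0.278,0.436],1.07,1],[[0.053,-0.278,0.436],1.07,1],[[0.053,-0.278,0.436],1.07,1],[[0.053,-0.278,0.436],1.07,1],[[0.053,-0.278,0.436],1.07,1],[[0.053,-0.278,0.436],1.07,1],[[0.053,-0.278,0.436],1.07,1]]'
python3 - <<'E'
from bench import *
from h import *
o=get_obs();print(np.round(o["joints"],3),Ro.from_rotvec(o["eef_rot"]).as_matrix().round(3).tolist())
a=grab_frame("top");b=grab_frame("scene");print(proj(a,o["tool_pos"]),proj(b,o["tool_pos"]))
cv2.imwrite("pics/hover.png",np.hstack([cv2.resize(a["frame"][150:270,120:280],None,fx=2.5,fy=2.5),cv2.resize(b["frame"][200:320,290:450],None,fx=2.5,fy=2.5)]))
E
```

```text
time: 1.5
tool_pos: [0.5435, 0.2692, 0.1609]
eef_rot: [1.067, 1.294, -1.068]
wrist_force: [0.2, 0.7, -0.4]
grip_width: 1.0
[0.421 0.303 1.952 0.    0.886 0.231] [[-0.0, 0.982, 0.19], [-0.0, 0.19, -0.982], [-1.0, -0.0, -0.0]]
[[188.19300666 209.62444474]] [[368.31883488 227.81742417]]
```

View pics/hover.png

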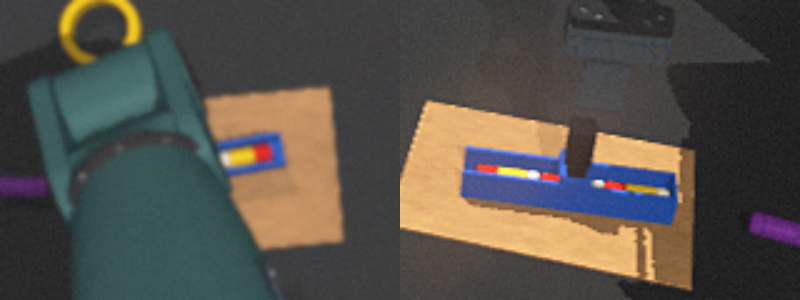

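```bash
python3 -m jog '[[[0.05,0,0],0,1],[[0.095,0,0],0,1],[[0.095,0,0],0,1],[[0.095,0,0],0,0],[[0.095,0,0],0,0],[[0.095,0,0],0,0],[[0.095,0,0],0,0],[[0.095,0,0],0,0],[[0.095,0,0],0,0],[[0.095,0,0],0,0],[[0.095,0,0],0,0]]' 40
python3 -m jog '[[[-0.01,0,0],0,0],[[-0.03,0,0],0,0],[[-0.05,0,0],0,0],[[-0.07,0,0],0,0],[[-0.07,0,0],0,0],[[-0.07,0,0],0,0]]' 40
python3 - <<'E'
from bench import *
from h import *
b=grab_frame("scene")
cv2.imwrite("pics/lift.png",cv2.resize(b["frame"][180:320,290:450],None,fx=4,fy=4))
E
```

```text
time: 2.7
tool_pos: [0.5442, 0.2684, 0.0659]
eef_rot: [1.068, 1.293, -1.068]
wrist_force: [-0.1, -0.3, 0.7]
grip_width: 0.327
time: 3.3
tool_pos: [0.5441, 0.2684, 0.1359]
eef_rot: [1.068, 1.293, -1.068]
wrist_force: [-0.4, -0.2, -3.4]
grip_width: 0.265
```

View pics/lift.png

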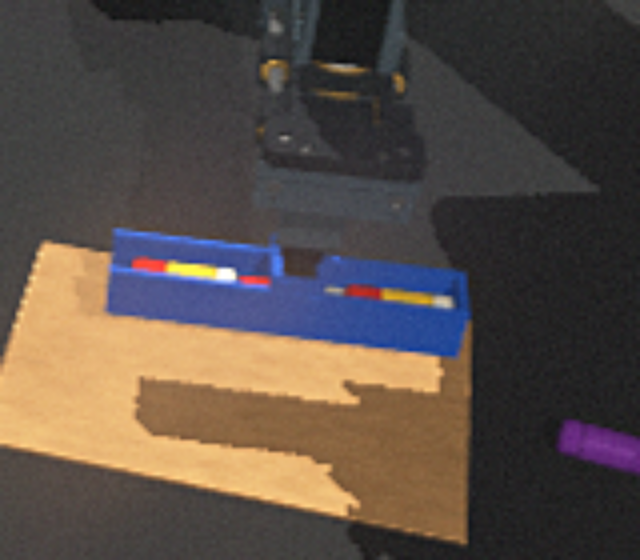

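Chute lifted level with all three sticks in it, at image (110–465, 240–350). The tool can only turn about its vertical axis, so tilting has to come from the pads slipping and the rubber mount, driven by fixed edges. I'll carry the chute past the bin and press its tail on the lid's far edge to pre-tilt it nose-down.

```bash
python3 -m jog '[[[-0.01,0,0],0,0],[[-0.03,0,0.003],0,0],[[-0.05,-0.002,0.01],0,0],[[-0.07,-0.004,0.02],0.01,0],[[-0.09,-0.006,0.033],0.02,0],[[-0.11,-0.009,0.048],0.029,0],[[-0.12,-0.012,0.065],0.029,0],[[-0.124,-0.016,0.085],0.029,0],[[-0.124,-0.019,0.105],0.029,0],[[-0.124,-0.023,0.125],0.029,0],[[-0.124,-0.028,0.15],0.029,0],[[-0.124,-0.032,0.175],0.029,0],[[-0.124,-0.037,0.2],0.029,0],[[-0.124,-0.041,0.225],0.029,0],[[-0.124,-0.046,0.25],0.029,0],[[-0.124,-0.051,0.275],0.029,0],[[-0.124,-0.055,0.3],0.029,0],[[-0.124,-0.059,0.32],0.029,0],[[-0.124,-0.061,0.333],0.029,0],[[-0.124,-0.063,0.34],0.029,0]]' 60
python3 - <<'E'
from bench import *
from h import *
o=get_obs();R=Ro.from_rotvec(o["eef_rot"]).as_matrix();print(R.round(3).tolist(),o["tool_pos"],o["joints"].round(2))
B=np.array([.522,-.179]);u=np.array([.1616,-.9869]);t=np.array([*(B+.170*u),o["tool_pos"][2]]);print(t,R.T@(t-o["tool_pos"]))
E
```

```text
time: 5.35
tool_pos: [0.5463, -0.0783, 0.2596]
eef_rot: [1.09, 1.281, -1.091]
wrist_force: [-0.6, 0.0, -3.1]
grip_width: 0.258
[[-0.001, 0.987, 0.16], [0.0, 0.16, -0.987], [-1.0, -0.001, -0.0]] [ 0.54626145 -0.07833508  0.25955683] [-0.18  0.09  2.01  0.    1.05 -0.34]
[ 0.549472   -0.346773    0.25955683] [-3.67691582e-05 -3.96582181e-02  2.65511678e-01]
```

```bash
python3 -m jog '[[[0,-0.001,0.004],0,0],[[0,-0.002,0.014],0,0],[[0,-0.004,0.029],0,0],[[0,-0.007,0.05],0,0],[[0,-0.011,0.075],0,0],[[0,-0.015,0.1],0,0],[[0,-0.019,0.125],0,0],[[0,-0.023,0.15],0,0],[[0,-0.026,0.175],0,0],[[0,-0.03,0.2],0,0],[[0,-0.034,0.223],0,0],[[0,-0.037,0.243],0,0],[[0,-0.039,0.257],0,0],[[0,-0.04,0.266],0,0],[[0,-0.04,0.266],0,0],[[0,-0.04,0.266],0,0]]'
cat >> h.py <<'E'
def edge(f,box=None):
    "tilt of chute from lower edge of its blue side in scene view: fit 3D line in the vertical plane of the +y-side (jaw) face"
    m=mask(f,*BLUE,box);m=cv2.morphologyEx(m,cv2.MORPH_OPEN,np.ones((3,3)));c=big(m);return c,m
E
python3 - <<'E'
from bench import *
from h import *
o=get_obs();print(o["tool_pos"].round(4),o["wrist_force"].round(1))
b=grab_frame("scene");a=grab_frame("top");
cv2.imwrite("pics/pre.png",np.hstack([cv2.resize(b["frame"][80:290,60:270],(600,600)),cv2.resize(a["frame"][150:320,300:560],None,fx=.1,fy=.1)][:1]))
c,m=edge(b,(60,60,280,290));r=cv2.minAreaRect(c);print(r,c.reshape(-1,2).min(0),c.reshape(-1,2).max(0))
np.savez("pre.npz",**b)
E
```

```text
time: 6.95
tool_pos: [0.5497, -0.3458, 0.2598]
eef_rot: [1.09, 1.281, -1.09]
wrist_force: [0.2, 0.6, -2.4]
grip_width: 0.263
[ 0.5497 -0.3458  0.2598] [ 0.2  0.6 -2.4]
((123.18771362304688, 154.40443420410156), (83.07412719726562, 22.491939544677734), 6.709836959838867) [ 82 143] [164 169]
```

View pics/pre.png

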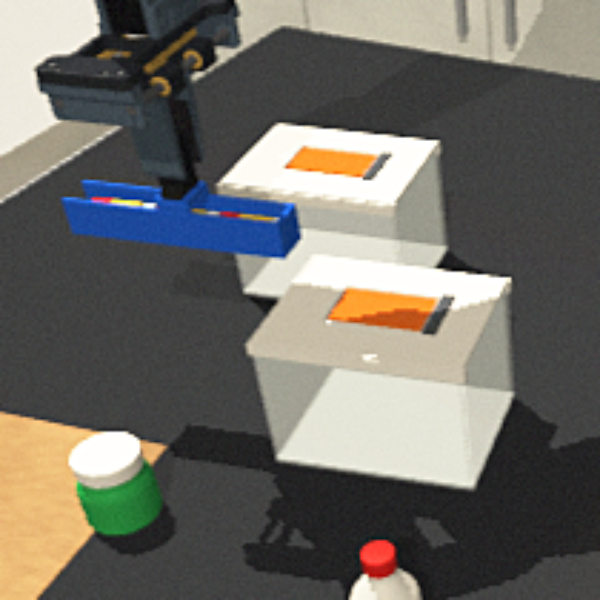

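```bash
cat >> h.py <<'E'
BO=np.array([.522,-.179,0]);BU=np.array([.1616,-.9869,0])
def tilt(f,o,box=(40,60,330,300)):
    R=Ro.from_rotvec(o["eef_rot"]).as_matrix();y,z=R[:,1],R[:,2];p0=np.array(o["tool_pos"])+.018*y
    m=mask(f,*BLUE,box);m=cv2.drawContours(np.zeros_like(m),[big(m)],-1,255,-1)
    us=np.where(m.any(0))[0];us=us[(us>us[0]+.06*np.ptp(us))&(us<us[0]+.8*np.ptp(us))]
    uv=np.c_[us,[np.where(m[:,u])[0].max()+.5 for u in us]]
    d=np.c_[(uv[:,0]-f["cx"])/f["fx"],(uv[:,1]-f["cy"])/f["fy"],np.ones(len(uv))]@f["R"];c=-np.array(f["R"]).T@f["t"]
    X=c+d*(((p0-c)@y)/(d@y))[:,None];q=np.c_[(X-p0)@z,X[:,2]].astype(np.float32)
    vx,vz,a,b=cv2.fitLine(q,cv2.DIST_HUBER,0,.01,.01).ravel();s=vz/vx
    fw=q[:,0].max()+.06/.74*0;xn=(X-BO)@BU
    return dict(tilt_deg=round(float(-np.degrees(np.arctan(s))),1),z_at_P=round(float(b-s*a),4),fwd=(round(float(q[:,0].min()),3),round(float(q[:,0].max()),3)),binx_TCP=round(float((o["tool_pos"]-BO)@BU),4))
E
python3 -m jog '[[[0.02,0,0],0,0],[[0.045,0,0],0,0],[[0.056,0,0],0,0],[[0.056,0,0],0,0]]' 60
python3 - <<'E'
from bench import *
from h import *
o=get_obs();b=grab_frame("scene");print(tilt(dict(np.load("pre.npz")),dict(o,tool_pos=np.array([.5497,-.3458,.2598]))),tilt(b,o))
E
python3 -m jog '[[[0.004,0,0],0,0],[[0.008,0,0],0,0],[[0.012,0,0],0,0],[[0.015,0,0],0,0],[[0.018,0,0],0,0],[[0.018,0,0],0,0]]' 8
python3 - <<'E'
from bench import *
from h import *
o=get_obs();b=grab_frame("scene");print(tilt(b,o))
cv2.imwrite("pics/press.png",cv2.resize(b["frame"][80:290,60:270],(600,600)))
E
```

```text
time: 7.45
tool_pos: [0.5491, -0.3454, 0.2026]
eef_rot: [1.09, 1.284, -1.09]
wrist_force: [-0.1, 1.0, -2.7]
grip_width: 0.26
{'tilt_deg': 0.3, 'z_at_P': 0.192, 'fwd': (-0.061, 0.101), 'binx_TCP': 0.1691} {'tilt_deg': 3.8, 'z_at_P': 0.1343, 'fwd': (-0.063, 0.102), 'binx_TCP': 0.1686}
time: 8.1
tool_pos: [0.55, -0.3469, 0.1861]
eef_rot: [1.089, 1.28, -1.09]
wrist_force: [0.7, -4.6, 3.0]
grip_width: 0.261
{'tilt_deg': 16.5, 'z_at_P': 0.1162, 'fwd': (-0.071, 0.091), 'binx_TCP': 0.1702}
```

```bash
python3 -m jog '[[[0,0,0],0,0],[[0,0,0],0,0],[[-0.01,0,0],0,0],[[-0.025,0,0],0,0],[[-0.045,0,0],0,0],[[-0.06,0,0],0,0],[[-0.06,0,0],0,0]]' 60
python3 - <<'E'
from bench import *
from h import *
o=get_obs();b=grab_frame("scene");print(tilt(b,o))
cv2.imwrite("pics/press.png",cv2.resize(b["frame"][80:290,60:270],(600,600)))
E
```

```text
time: 8.85
tool_pos: [0.5506, -0.3468, 0.2487]
eef_rot: [1.089, 1.278, -1.089]
wrist_force: [0.6, -0.6, -1.6]
grip_width: 0.256
{'tilt_deg': 2.5, 'z_at_P': 0.1812, 'fwd': (-0.064, 0.101), 'binx_TCP': 0.1702}
```

View pics/press.png

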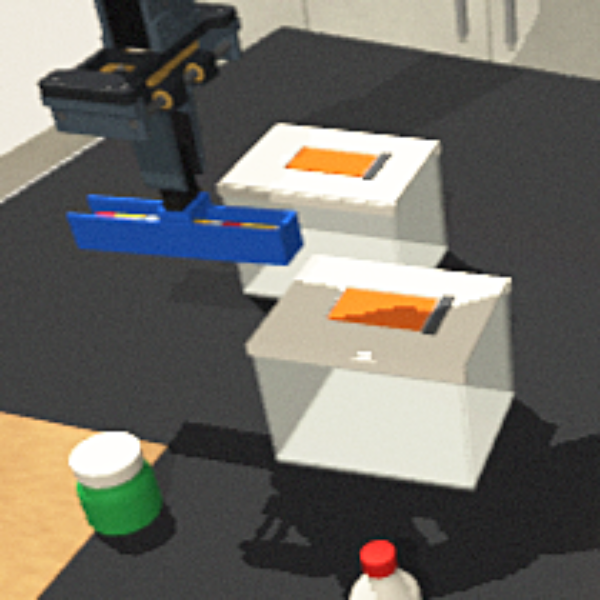

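```bash
python3 -m jog '[[[0.02,0,0],0,0],[[0.042,0,0],0,0],[[0.054,0,0],0,0],[[0.06,0,0],0,0],[[0.06,0,0],0,0]]' 60
python3 -m jog '[[[0,0,0],0,0],[[0,0,0],0,0],[[0,0,0],0,0],[[0,0,0],0,0]]' 3
python3 - <<'E'
from bench import *
from h import *
o=get_obs();b=grab_frame("scene");print(tilt(b,o))
E
python3 -m jog '[[[0,0,0],0,0],[[0,0,0],0,0],[[-0.01,0,0],0,0],[[-0.025,0,0],0,0],[[-0.045,0,0],0,0],[[-0.06,0,0],0,0],[[-0.06,0,0],0,0]]' 60
python3 - <<'E'
from bench import *
from h import *
o=get_obs();b=grab_frame("scene");print(tilt(b,o))
cv2.imwrite("pics/press2.png",cv2.resize(b["frame"][80:290,60:270],(600,600)))
E
```

```text
time: 9.4
tool_pos: [0.5495, -0.3463, 0.1854]
eef_rot: [1.09, 1.282, -1.09]
wrist_force: [-1.3, 0.3, 1.6]
grip_width: 0.26
time: 9.8
tool_pos: [0.5499, -0.3464, 0.1863]
eef_rot: [1.09, 1.28, -1.09]
wrist_force: [1.3, -2.9, -0.7]
grip_width: 0.266
{'tilt_deg': 16.9, 'z_at_P': 0.1163, 'fwd': (-0.074, 0.088), 'binx_TCP': 0.1697}
time: 10.55
tool_pos: [0.5507, -0.3469, 0.249]
eef_rot: [1.09, 1.277, -1.089]
wrist_force: [1.3, -0.5, -2.6]
grip_width: 0.26
{'tilt_deg': 11.2, 'z_at_P': 0.1806, 'fwd': (-0.072, 0.094), 'binx_TCP': 0.1703}
```

```bash
python3 -m jog '[[[-0.004,0,-0.003],0,0],[[-0.008,0,-0.009],0,0],[[-0.012,0,-0.018],0,0],[[-0.016,0,-0.03],0,0],[[-0.02,0,-0.045],0,0],[[-0.022,0,-0.063],0,0],[[-0.022,0,-0.083],0,0],[[-0.022,0,-0.103],0,0],[[-0.022,0,-0.123],0,0],[[-0.022,0,-0.143],0,0],[[-0.022,0,-0.163],0,0],[[-0.022,0,-0.18],0,0],[[-0.022,0,-0.194],0,0],[[-0.022,0,-0.205],0,0],[[-0.022,0,-0.213],0,0],[[-0.022,0,-0.219],0,0],[[-0.022,0,-0.223],0,0],[[-0.022,0,-0.226],0,0],[[-0.022,0,-0.228],0,0],[[-0.022,0,-0.228],0,0]]' 60
python3 - <<'E'
from bench import *
from h import *
o=get_obs();b=grab_frame("scene");print(o["tool_pos"],tilt(b,o),"lat",(o["tool_pos"]-BO)@[.9869,.1616,0])
a=grab_frame("top")
cv2.imwrite("pics/over.png",np.hstack([cv2.resize(b["frame"][80:290,100:310],(480,480)),cv2.resize(a["frame"][140:300,240:400],(320,320))[0:0] if 0 else cv2.copyMakeBorder(cv2.resize(a["frame"][140:300,250:410],(320,320)),0,160,0,0,cv2.BORDER_CONSTANT)]))
E
```

```text
time: 12.6
tool_pos: [0.5131, -0.1213, 0.2679]
eef_rot: [1.09, 1.281, -1.09]
wrist_force: [0.2, -0.6, -3.4]
grip_width: 0.26
[ 0.51310551 -0.12125488  0.26790021] {'tilt_deg': 11.1, 'z_at_P': 0.2, 'fwd': (-0.07, 0.086), 'binx_TCP': -0.0584} lat 0.0005536388045443695
```

View pics/over.png

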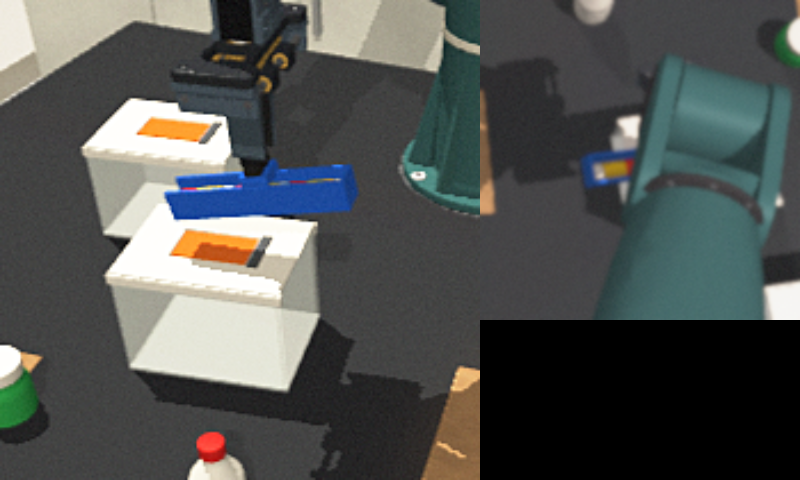

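Pre-tilt is 11° and holding; the nose is over the flap at (185,205), centred laterally. Lowering onto the flap.

```bash
python3 -m jog '[[[0.01,0,0],0,0],[[0.025,0,0],0,0],[[0.04,0,0],0,0],[[0.046,0,0],0,0],[[0.05,0,0],0,0],[[0.054,0,0],0,0],[[0.057,0,0],0,0],[[0.057,0,0],0,0],[[0.057,0,0],0,0]]' 60
python3 - <<'E'
from bench import *
from h import *
o=get_obs();b=grab_frame("scene");print(o["tool_pos"],tilt(b,o),o["wrist_force"])
cv2.imwrite("pics/n1.png",cv2.resize(b["frame"][110:250,110:280],None,fx=4,fy=4))
E
```

```text
time: 13.6
tool_pos: [0.5133, -0.1213, 0.2112]
eef_rot: [1.09, 1.281, -1.09]
wrist_force: [-0.2, 0.2, -0.9]
grip_width: 0.255
[ 0.51334054 -0.1213178   0.21123275] {'tilt_deg': 4.6, 'z_at_P': 0.144, 'fwd': (-0.065, 0.09), 'binx_TCP': -0.0583} [-0.22522315  0.24303184 -0.85972968]
```

View pics/n1.png

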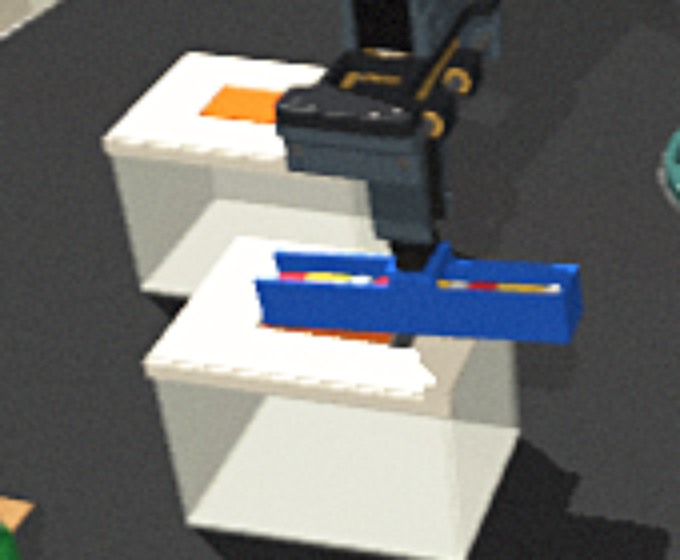

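Loaded by the flap, the chute has levelled to 4.6°, with its nose at the flap's free end (262,320). I'll lower slightly and push forward so that the nose catches the opening's far edge, which tips it nose-down.

```bash
python3 -m jog '[[[0.003,0,0],0,0],[[0.004,0,0.002],0,0],[[0.004,0,0.004],0,0],[[0.004,0,0.006],0,0],[[0.004,0,0.008],0,0],[[0.004,0,0.010],0,0],[[0.004,0,0.010],0,0]]' 60
python3 - <<'E'
from bench import *
from h import *
o=get_obs();b=grab_frame("scene");print(o["tool_pos"],tilt(b,o),o["wrist_force"])
E
python3 -m jog '[[[0,0,0.003],0,0],[[0,0,0.006],0,0],[[0,0,0.006],0,0]]' 60
python3 - <<'E'
from bench import *
from h import *
o=get_obs();b=grab_frame("scene");print(o["tool_pos"],tilt(b,o),o["wrist_force"])
cv2.imwrite("pics/n2.png",cv2.resize(b["frame"][110:250,110:280],None,fx=4,fy=4))
E
```

```text
time: 14.35
tool_pos: [0.5152, -0.1292, 0.2079]
eef_rot: [1.094, 1.283, -1.088]
wrist_force: [-2.7, 22.4, 16.9]
grip_width: 0.26
[ 0.51524184 -0.12924189  0.2079172 ] {'tilt_deg': 8.8, 'z_at_P': 0.1417, 'fwd': (-0.068, 0.085), 'binx_TCP': -0.0502} [-2.72850414 22.35287941 16.86689571]
time: 14.7
tool_pos: [0.5157, -0.1347, 0.2074]
eef_rot: [1.094, 1.284, -1.088]
wrist_force: [-2.3, 26.6, 13.3]
grip_width: 0.259
[ 0.51570053 -0.13472111  0.20738032] {'tilt_deg': 8.8, 'z_at_P': 0.1405, 'fwd': (-0.073, 0.08), 'binx_TCP': -0.0447} [-2.31110386 26.58287607 13.3402347 ]
```

```bash
python3 -m jog '[[[-0.003,0,0.001],0,0],[[-0.006,0,0.002],0,0],[[-0.009,0,0.003],0,0],[[-0.009,0,0.003],0,0]]' 60
python3 - <<'E'
from bench import *
from h import *
o=get_obs();b=grab_frame("scene");print(o["tool_pos"],tilt(b,o),o["wrist_force"])
cv2.imwrite("pics/n3.png",cv2.resize(b["frame"][110:250,110:280],None,fx=4,fy=4))
E
```

```text
time: 15.15
tool_pos: [0.5165, -0.1391, 0.2166]
eef_rot: [1.092, 1.282, -1.089]
wrist_force: [-0.4, 12.3, 5.3]
grip_width: 0.258
[ 0.51651963 -0.13909973  0.21658092] {'tilt_deg': 13.8, 'z_at_P': 0.1485, 'fwd': (-0.076, 0.078), 'binx_TCP': -0.0403} [-0.36588824 12.27839969  5.27191853]
```

View pics/n3.png

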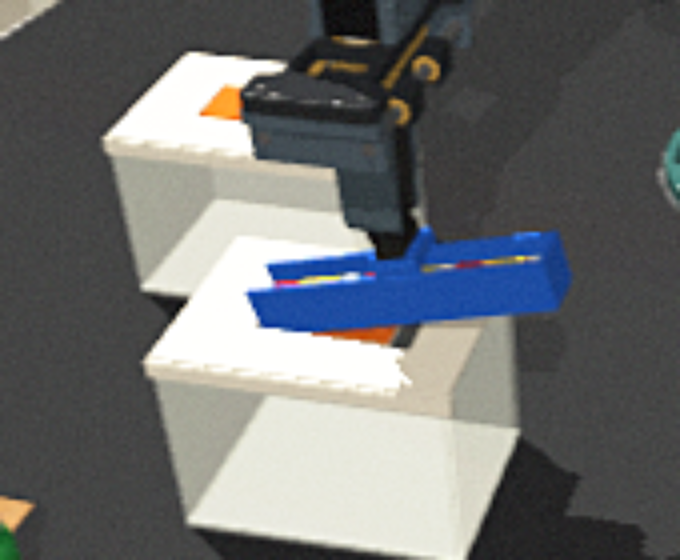

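```bash
cat > st.py <<'E'
from bench import *
from h import *
import sys
o=get_obs();b=grab_frame("scene");r=tilt(b,o);x=r["binx_TCP"];t=np.tan(np.radians(r["tilt_deg"]))
print(r,"TCPz",o["tool_pos"][2].round(4),"F fwd/up",(o["wrist_force"]@BU).round(1),o["wrist_force"][2].round(1),"nose depth if at far edge",round(.137-(r["z_at_P"]-(.045-x)*t),4),"clear at hinge",round(r["z_at_P"]+.003-.14-(-.045-x)*t,4))
if len(sys.argv)>1: cv2.imwrite(f"pics/{sys.argv[1]}.png",cv2.resize(b["frame"][110:250,110:280],None,fx=4,fy=4))
E
python3 -m jog '[[[0.001,0,0.002],0,0],[[0.002,0,0.004],0,0],[[0.003,0,0.005],0,0],[[0.003,0,0.005],0,0]]' 60 >/dev/null; python3 st.py
python3 -m jog '[[[0.002,0,0.001],0,0],[[0.004,0,0.002],0,0],[[0.004,0,0.002],0,0]]' 60 >/dev/null; python3 st.py
```

```text
{'tilt_deg': 12.8, 'z_at_P': 0.146, 'fwd': (-0.079, 0.075), 'binx_TCP': -0.0367} TCPz 0.2135 F fwd/up -25.6 14.0 nose depth if at far edge 0.0096 clear at hinge 0.0109
{'tilt_deg': 10.4, 'z_at_P': 0.1437, 'fwd': (-0.081, 0.073), 'binx_TCP': -0.0351} TCPz 0.2094 F fwd/up -27.9 16.7 nose depth if at far edge 0.008 clear at hinge 0.0085
```

```bash
python3 -m jog '[[[-0.006,0,0.001],0,0],[[-0.012,0,0.002],0,0],[[-0.015,0,0.003],0,0],[[-0.015,0,0.003],0,0]]' 60 >/dev/null; python3 st.py
python3 -m jog '[[[0,0,-0.004],0,0],[[0,0,-0.008],0,0],[[0,0,-0.012],0,0],[[0,0,-0.012],0,0]]' 60 >/dev/null; python3 st.py
```

```text
{'tilt_deg': 18.1, 'z_at_P': 0.1548, 'fwd': (-0.086, 0.07), 'binx_TCP': -0.029} TCPz 0.2243 F fwd/up 1.3 -1.3 nose depth if at far edge 0.0064 clear at hinge 0.023
{'tilt_deg': 15.0, 'z_at_P': 0.1558, 'fwd': (-0.082, 0.072), 'binx_TCP': -0.042} TCPz 0.2238 F fwd/up 0.1 -0.4 nose depth if at far edge 0.0045 clear at hinge 0.0196
```

Useful: the tilt now holds at 15° under the flap load with no push on the edge. Lowering while clear of the far edge.

```bash
python3 -m jog '[[[0.005,0,0],0,0],[[0.010,0,0],0,0],[[0.015,0,0],0,0],[[0.015,0,0],0,0]]' 60 >/dev/null; python3 st.py n4
```

```text
{'tilt_deg': 13.0, 'z_at_P': 0.1421, 'fwd': (-0.084, 0.069), 'binx_TCP': -0.0415} TCPz 0.2081 F fwd/up 0.3 -0.4 nose depth if at far edge 0.0149 clear at hinge 0.0059
```

View pics/n4.png

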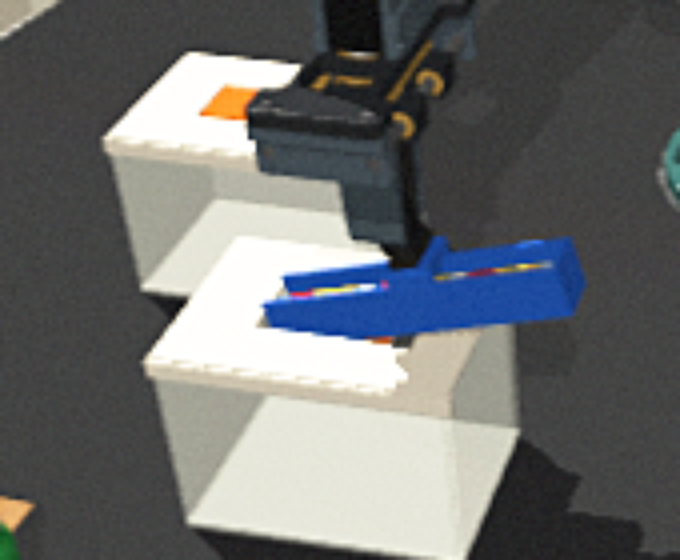

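The sticks are still in the channel and the nose is in the opening near (265,320). The visible lower edge is now partly hidden by the lid, so I'll fit the rear part only. Next ratchet cycle.

```bash
sed -i 's/us\[0\]+.06\*np/us[0]+.5*np/; s/us\[0\]+.8\*np/us[0]+.86*np/' h.py; python3 st.py
python3 -m jog '[[[0,0,0.004],0,0],[[0,0,0.008],0,0],[[0,0,0.012],0,0],[[0,0,0.016],0,0],[[0,0,0.020],0,0],[[0,0,0.022],0,0],[[0,0,0.022],0,0]]' 60 >/dev/null; python3 st.py
python3 -m jog '[[[-0.004,0,0.001],0,0],[[-0.008,0,0.002],0,0],[[-0.012,0,0.003],0,0],[[-0.012,0,0.003],0,0]]' 60 >/dev/null; python3 st.py
```

```text
{'tilt_deg': 15.2, 'z_at_P': 0.1404, 'fwd': (-0.095, -0.025), 'binx_TCP': -0.0414} TCPz 0.2085 F fwd/up 0.1 -1.2 nose depth if at far edge 0.0201 clear at hinge 0.0044
{'tilt_deg': 21.9, 'z_at_P': 0.1377, 'fwd': (-0.108, -0.037), 'binx_TCP': -0.0214} TCPz 0.2098 F fwd/up -26.3 16.3 nose depth if at far edge 0.026 clear at hinge 0.0102
{'tilt_deg': 28.1, 'z_at_P': 0.144, 'fwd': (-0.107, -0.039), 'binx_TCP': -0.0159} TCPz 0.2215 F fwd/up -1.2 0.2 nose depth if at far edge 0.0255 clear at hinge 0.0225
```

```bash
python3 -m jog '[[[0,0,-0.004],0,0],[[0.005,0,-0.006],0,0],[[0.01,0,-0.006],0,0],[[0.015,0,-0.006],0,0],[[0.015,0,-0.006],0,0]]' 60 >/dev/null; python3 st.py n5
python3 - <<'E'
import cv2;a=cv2.imread("pics/n5.png");b=cv2.inRange(cv2.cvtColor(a,cv2.COLOR_BGR2HSV),(20,90,120),(35,255,255));c=cv2.connectedComponentsWithStats(b)[2];print([x.tolist() for x in c[1:] if x[4]>60])
E
```

```text
{'tilt_deg': 22.0, 'z_at_P': 0.1336, 'fwd': (-0.108, -0.037), 'binx_TCP': -0.0238} TCPz 0.205 F fwd/up -10.5 5.6 nose depth if at far edge 0.0312 clear at hinge 0.0052
[]
```

```bash
python3 -m jog '[[[0,0,-0.004],0,0],[[0,0,-0.008],0,0],[[0.004,0,-0.01],0,0],[[0.006,0,-0.01],0,0]]' 60 >/dev/null; python3 st.py n6
cat > col.py <<'E'
import cv2,sys
a=cv2.imread("pics/%s.png"%sys.argv[1]);h=cv2.cvtColor(a,cv2.COLOR_BGR2HSV)
for n,lo,hi in(("yel",(18,70,100),(38,255,255)),("red",(0,120,80),(4,255,255)),("red2",(165,90,80),(180,255,255)),("org",(5,150,80),(17,255,255))):
    c=cv2.connectedComponentsWithStats(cv2.inRange(h,lo,hi))[2];print(n,[x.tolist() for x in c[1:] if x[4]>30])
E
python3 col.py n4;python3 col.py n6
```

```text
{'tilt_deg': 17.9, 'z_at_P': 0.1362, 'fwd': (-0.105, -0.036), 'binx_TCP': -0.0314} TCPz 0.2033 F fwd/up 0.9 52.3 nose depth if at far edge 0.0255 clear at hinge 0.0036
yel [[417, 44, 14, 17, 57], [340, 52, 33, 7, 91], [417, 70, 27, 24, 323], [312, 75, 18, 14, 150], [336, 76, 35, 9, 188], [389, 80, 15, 20, 110], [393, 112, 21, 25, 271], [499, 264, 40, 8, 164], [436, 276, 11, 4, 32], [315, 285, 43, 9, 175], [0, 520, 13, 12, 60]]
red []
red2 [[468, 272, 17, 3, 36], [291, 290, 22, 6, 78]]
org [[201, 87, 56, 33, 1158], [375, 338, 16, 5, 64]]
yel [[396, 52, 18, 23, 75], [327, 60, 12, 6, 45], [401, 77, 26, 24, 326], [296, 82, 17, 14, 149], [370, 83, 21, 26, 145], [229, 85, 39, 6, 76], [319, 84, 33, 8, 183], [376, 120, 20, 24, 262], [458, 265, 42, 11, 125], [365, 285, 18, 7, 79], [280, 296, 39, 10, 158], [0, 520, 13, 12, 64]]
red []
red2 [[339, 288, 24, 7, 78]]
org [[201, 87, 64, 32, 843]]
```

```bash
python3 -m jog '[[[-0.003,0,0],0,0],[[-0.006,0,0],0,0],[[-0.006,0,0],0,0]]' 60 >/dev/null; python3 st.py n7; python3 col.py n7 | head -1
```

```text
{'tilt_deg': 21.2, 'z_at_P': 0.1358, 'fwd': (-0.107, -0.037), 'binx_TCP': -0.0324} TCPz 0.2061 F fwd/up -0.6 7.5 nose depth if at far edge 0.0312 clear at hinge 0.0037
yel [[405, 45, 10, 15, 46], [324, 53, 39, 8, 173], [389, 68, 10, 14, 48], [402, 72, 26, 24, 348], [298, 77, 18, 15, 174], [320, 77, 35, 9, 174], [374, 83, 14, 20, 111], [378, 115, 21, 25, 282], [0, 520, 13, 12, 61]]
```

```bash
python3 -m jog '[[[-0.003,0,0.004],0,0],[[-0.004,0,0.008],0,0],[[-0.004,0,0.012],0,0],[[-0.004,0,0.016],0,0],[[-0.004,0,0.020],0,0],[[-0.004,0,0.024],0,0],[[-0.004,0,0.028],0,0],[[-0.004,0,0.028],0,0]]' 60 >/dev/null; python3 st.py
python3 -m jog '[[[-0.004,0,0.001],0,0],[[-0.008,0,0.002],0,0],[[-0.012,0,0.003],0,0],[[-0.012,0,0.003],0,0]]' 60 >/dev/null; python3 st.py n8;python3 col.py n8 | head -1
```

```text
{'tilt_deg': 34.1, 'z_at_P': 0.1266, 'fwd': (-0.109, -0.048), 'binx_TCP': -0.0039} TCPz 0.2098 F fwd/up 0.9 -2.7 nose depth if at far edge 0.0435 clear at hinge 0.0174
{'tilt_deg': 39.6, 'z_at_P': 0.133, 'fwd': (-0.108, -0.049), 'binx_TCP': -0.0014} TCPz 0.2226 F fwd/up -2.2 -1.1 nose depth if at far edge 0.0424 clear at hinge 0.0321
yel [[315, 13, 47, 58, 372], [268, 20, 18, 7, 69], [346, 40, 28, 24, 336], [239, 44, 21, 13, 173], [265, 44, 30, 10, 202], [316, 80, 25, 26, 293], [249, 401, 31, 34, 630], [300, 401, 23, 24, 448], [326, 423, 45, 39, 861], [9, 505, 11, 7, 51], [0, 516, 16, 17, 107]]
```

Three yellow barrels now show on the bin floor, at crop (264,418), (311,413) and (348,442). Drawing the chute out along its own axis.

```bash
python3 -m jog '[[[0,0,0],0,0],[[-0.004,0,-0.008],0,0],[[-0.012,0,-0.02],0,0],[[-0.024,0,-0.035],0,0],[[-0.036,0,-0.05],0,0],[[-0.05,0,-0.065],0,0],[[-0.065,0,-0.08],0,0],[[-0.08,0,-0.095],0,0],[[-0.095,0,-0.11],0,0],[[-0.11,0,-0.125],0,0],[[-0.11,0,-0.14],0,0],[[-0.11,0,-0.14],0,0]]' 60
python3 - <<'E'
from bench import *
from h import *
o=get_obs();b=grab_frame("scene");print(tilt(b,o),proj(b,o["tool_pos"]))
cv2.imwrite("pics/out.png",cv2.resize(b["frame"][60:290,100:380],None,fx=2.6,fy=2.6))
print(rect(b,big(mask(b,*ORANGE,(160,178,230,210))),.14))
R=Ro.from_rotvec(o["eef_rot"]).as_matrix();d=np.array([.544,.268,o["tool_pos"][2]])-o["tool_pos"];print(R.T@d,o["joints"].round(2))
E
```

```text
time: 22.45
tool_pos: [0.4995, -0.0377, 0.332]
eef_rot: [1.089, 1.281, -1.088]
wrist_force: [-0.1, 0.7, -2.4]
grip_width: 0.258
{'tilt_deg': 34.0, 'z_at_P': 0.2481, 'fwd': (-0.106, -0.044), 'binx_TCP': -0.1431} [[245.19882027 123.43206097]]
(array([ 0.5243, -0.1784]), array([0.048 , 0.0834]), -80.5)
[ 5.48721682e-05  9.33186141e-02 -2.94479871e-01] [-0.12 -0.08  2.04  0.    1.18 -0.28]
```

View pics/out.png

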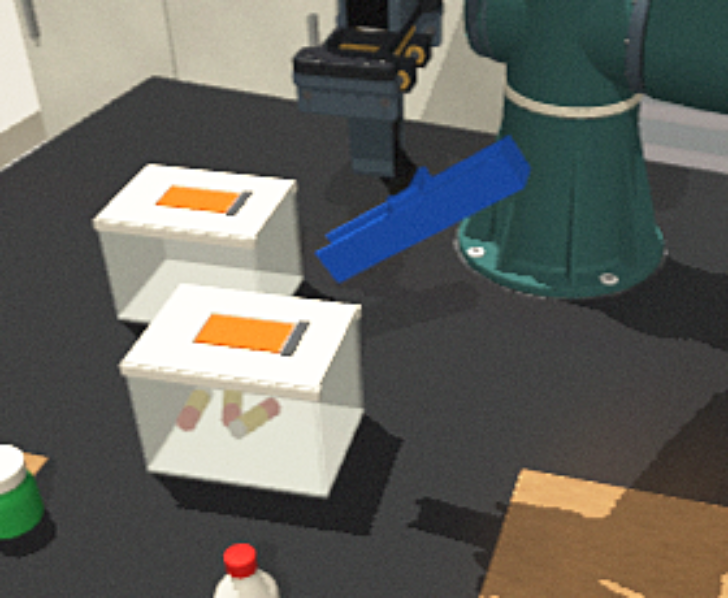

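Confirmed: three sticks lie on the bin floor at (195,410), (232,405) and (255,418), and the flap is shut, in the same place as at the start. The empty chute is in hand at 34°. Taking it back above the mat.

```bash
python3 -m jog '[[[0,0.005,-0.015],0,0],[[0,0.015,-0.045],0,0],[[0,0.028,-0.085],0,0],[[0,0.041,-0.125],0,0],[[0,0.053,-0.165],0,0],[[0,0.066,-0.205],0,0],[[0,0.079,-0.245],0,0],[[0,0.087,-0.275],0,0],[[0,0.092,-0.29],0,0],[[0,0.093,-0.294],0,0],[[0.02,0.093,-0.294],0,0],[[0.06,0.093,-0.294],0,0],[[0.1,0.093,-0.294],0,0],[[0.14,0.093,-0.294],0,0],[[0.175,0.093,-0.294],0,0],[[0.195,0.093,-0.294],0,0],[[0.205,0.093,-0.294],0,0],[[0.205,0.093,-0.294],0,0]]' 40
python3 - <<'E'
from bench import *
from h import *
o=get_obs();b=grab_frame("scene");print(tilt(b,o,(250,120,480,330)),o["wrist_force"].round(1))
E
python3 -m jog '[[[0,0,0],0,0],[[0.007,0,0],0,0],[[0.014,0,0],0,0],[[0.021,0,0],0,0],[[0.028,0,0],0,0],[[0.028,0,0],0,0]]' 4
python3 - <<'E'
from bench import *
from h import *
o=get_obs();b=grab_frame("scene");print(tilt(b,o,(250,120,480,330)),o["wrist_force"].round(1))
E
```

```text
time: 24.3
tool_pos: [0.5441, 0.2646, 0.1259]
eef_rot: [1.089, 1.282, -1.092]
wrist_force: [-0.0, 0.4, -1.7]
grip_width: 0.262
{'tilt_deg': 31.7, 'z_at_P': 0.048, 'fwd': (-0.109, -0.061), 'binx_TCP': -0.4343} [-0.   0.4 -1.7]
time: 24.95
tool_pos: [0.544, 0.2657, 0.0979]
eef_rot: [1.089, 1.282, -1.091]
wrist_force: [-0.6, -0.2, -0.7]
grip_width: 0.261
{'tilt_deg': 22.0, 'z_at_P': 0.0273, 'fwd': (-0.102, -0.044), 'binx_TCP': -0.4353} [-0.6 -0.2 -0.7]
```

```bash
python3 -m jog '[[[0.006,0,0],0,0],[[0.012,0,0],0,0],[[0.018,0,0],0,0],[[0.024,0,0],0,0],[[0.029,0,0],0,0],[[0.029,0,0],0,0],[[0.029,0,0],0,0]]' 3
python3 - <<'E'
from bench import *
from h import *
o=get_obs();b=grab_frame("scene");print(tilt(b,o,(250,120,480,330)),o["wrist_force"].round(1))
E
```

```text
time: 25.7
tool_pos: [0.5444, 0.2657, 0.0698]
eef_rot: [1.089, 1.281, -1.09]
wrist_force: [-0.7, -0.3, -0.5]
grip_width: 0.263
{'tilt_deg': 0.9, 'z_at_P': 0.0058, 'fwd': (-0.08, -0.013), 'binx_TCP': -0.4353} [-0.7 -0.3 -0.5]
```

```bash
python3 -m jog '[[[0.002,0,0],0,0],[[0.002,0,0],0,0.5],[[0.002,0,0],0,1],[[0.002,0,0],0,1],[[0.002,0,0],0,1],[[0.002,0,0],0,1],[[-0.03,0,0],0,1],[[-0.07,0,0],0,1],[[-0.12,0,0],0,1],[[-0.17,0,0],0,1],[[-0.17,0,-0.05],0,1],[[-0.17,0,-0.1],0,1],[[-0.17,0,-0.15],0,1],[[-0.17,0,-0.2],0,1],[[-0.17,0,-0.25],0,1],[[-0.17,0,-0.3],0,1],[[-0.17,0,-0.3],0,1],[[-0.17,0,-0.3],0,1]]'
python3 - <<'E'
from bench import *
from h import *
T=grab_frame("top");S=grab_frame("scene");T0=dict(np.load("top0.npz"))
o=get_obs()
m=cv2.morphologyEx(mask(T,*BLUE,(140,170,270,270)),cv2.MORPH_CLOSE,np.ones((9,9)));print("chute",rect(T,big(m),.037))
oo=dict(eef_rot=[1.09,1.281,-1.09],tool_pos=np.array([.544,.2657,.07]));print(tilt(S,oo,(250,200,480,330)))
print("flap",rect(S,big(mask(S,*ORANGE,(160,178,230,210))),.14))
for n,(x,y,X,Y) in dict(glue=(290,120,325,160),jar=(392,140,430,180),tape=(140,142,182,182),purple=(110,215,145,235)).items(): print(n,np.abs(T["frame"][y:Y,x:X].astype(int)-T0["frame"][y:Y,x:X]).mean().round(1))
cv2.imwrite("pics/end.png",cv2.resize(S["frame"][110:250,110:280],None,fx=4,fy=4))
E
python3 col.py end|head -1
```

```text
time: 27.55
tool_pos: [0.4958, 0.5625, 0.2393]
eef_rot: [1.088, 1.282, -1.089]
wrist_force: [0.0, -0.2, -1.1]
grip_width: 0.999
chute (array([0.5414, 0.2694]), array([0.0369, 0.1972]), -80.6)
{'tilt_deg': 0.1, 'z_at_P': 0.0024, 'fwd': (-0.081, -0.013), 'binx_TCP': -0.4353}
flap (array([ 0.5243, -0.1784]), array([0.048 , 0.0834]), -80.5)
glue 2.2
jar 1.8
tape 2.2
purple 2.2
yel [[248, 401, 32, 34, 662], [305, 401, 25, 24, 453], [325, 424, 47, 39, 932], [0, 520, 13, 12, 62]]
```

```bash
python3 -c "
from bench import *
print(hand_in())"
```

```text
the job is handed in; nothing more can be done
None
```

The job is done and handed in: all three glue sticks are in the bin, the flap is shut, and the empty chute is back flat on its mat. It took about 28 s of the 62 s; `hand_in()` gave no verdict.

**How it went:** The tool could only turn about its vertical axis, so I could not lean the gripper to tip the chute. Holding the chute only by its black handle, I tilted it against the bin itself. First I pressed its tail on the lid's far edge. Then I pushed its nose through the flap against the opening's far edge, in three pushes, until it tilted to about 40° and the sticks slid out. I drew the chute out and lowered it nose first onto the mat with a light grip, so it turned level, then let go and backed the arm away.

**Last checks:**
- **Sticks:** three yellow barrels show through the bin wall, and an earlier picture shows them lying on its floor.
- **Flap:** it measures exactly the same as at the start, so it is shut.
- **Chute:** it is 0.1° from level, with its underside at mat height (2 mm measured, within the camera's error). Its centre is about 26 mm from the mat's centre.
- **Other things:** the glue bottle, paint jar, tape roll and purple stick look unchanged in the top view. The gripper is open and clear of everything.

**Two things that went less well:**
- Lowering onto the hinge edge once gave a brief force of about 52 N at the wrist. That is under the 120 N wrist limit. It came through the held chute, not from the arm or gripper body, so I don't think the 40 N limit applied.
- My tilt reading came out too low while the lid hid the chute's nose. I then fitted only the visible rear part.

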